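# Unlatch the viewing box and hold its flap at the set angle

### The arm

A 7-joint arm with a two-finger parallel gripper is mounted at the origin on a cart in front of the work surface, level with it; the furniture and walls round the work are solid. World frame = base frame: x ahead of the robot, y to its left, z up, the work surface at z = 0. Lengths are in mm, angles in rad, forces in N, time in s.
With the tool pointing down it reaches from about 400 to 875 mm from the base axis. Payload 4.4 kg.
Tool frame: the origin (TCP) lies midway between the tips of the shut fingers; the grasp point (between the pads) lies 19 mm behind it; z points along the fingers, y is the line along which they close (so a half turn about z gives the same grasp; the last joint's range is limited). The gripper opens to 85 mm and grips with 20 to 120 N. Pads are 22 mm wide; open, the fingers measure 114 mm over their backs; the gripper's body (76 mm by 85 mm) begins 54 mm behind the grasp point. The pads swing forward as they close: fully open they stand 13 mm farther back than shut.
Start: joints at [-1.367, 0.628, 0.038, 1.517, -0.027, 0.996, -0.02], TCP at [173.225, 626.507, 231.313] pointing down, gripper open.
Joint ranges: [-3.06, 3.06], [-0.37, 2.12], [-1.25, 1.32], [0.18, 2.47], [-1.1, 4.24], [0.23, 1.98], [-2.94, 2.94]. Speed limits (rad/s): [2.57, 2.57, 3.14, 3.14, 3.14, 3.14, 3.14].

### API

Orientations are given as [roll, pitch, yaw] about the fixed x, y, z axes, in that order (R = Rz(yaw) Ry(pitch) Rx(roll)).
In Python, from cell import monitor, cams, ctrl gives the robot as it stands.
- The arm moves only by the tool drive_tool, never from a script. Its argument "motion" is a list of rows, each an object with "fingers": the opening, from 0 (shut) to 1 (fully open); "linear": the shift along the tool's x, y, z in m, a list of three; "twist": the turn about the tool's z in rad. In form: [{"fingers": fingers, "linear": [x, y, z], "twist": twist}, ...]. A call has 1 to 5 rows; each row shifts and turns the commanded pose from where the row before left it, along the tool's axes as they then stand; what a row does not reach is not made up. A row lasts 1/12 s, in which the tool goes at most 41.7 mm and 7.16 degrees, less where a joint would pass 70% of its speed; a pose out of reach is approached as far as the arm can. A call with a gripper value outside its range is refused whole. The fingers move at their own pace and stop on an object; the grip force is fixed at half the most. Time passes only in rows, so rows that do not move let the fingers close. It gives the time, the measured TCP pose, the force, the opening and the grip force at its end, in the units of the state.
- monitor.read_state(): the state, without advancing time (a new reading comes with each control period).
- cams.get_image(name): name is "side" or "top"; returns a dict with "color" (400x640x3 uint8, blue, green, red), "K" (3x3 intrinsics, pixels), "k1" (the pictures are not rectified: a ray, as slopes to the right and down, at radius r is drawn at 1 + k1 r^2 times it, then the intrinsics apply), "R" (3x3) and "t" (3): a world point X has camera coordinates R X + t. Camera axes: x right, y down, z forward; pixel columns grow to the right and rows downward; lengths in mm; the calibration is good to about 2 mm. A picture is of the moment at which its call begins. There is no depth.
- ctrl.finish_job(): hands the job in; it is judged then, once.
The state is a dict: "clock": time; "qpos": joint angles; "qd": joint speeds; "tau": joint torques, N m; "eef_pos": TCP position; "tool_rot": TCP orientation; "force": force on the tool from outside, world axes, zero at the start; "torque": the same for the moment, N m; "width": finger opening in mm; "gripper_force": force on a finger pad.
Only numpy, scipy, OpenCV 4.12 (cv2) and the standard library are available. Lean on these libraries where they do the work, as an engineer would, in place of code of your own. Each camera call takes 0.05 s, during which the arm holds its last target. There are 200 camera calls.

### The job

Open the small white viewing box on the worktop for an inspection of the dish inside. Draw its sprung bolt out to the ring mark on the bolt's rod (23 mm) and keep it there for about a second while the flap springs ajar, then let the bolt go back home. Then take the flap by the bar on its front edge, swing it up until it stands at the same angle as the stiff pointer on the box's left side, and finish while holding it still there with the gripper, leaving the pointer, the beaker, the flask and the stopper as they are.

Things in the scene. Friction and masses are not known exactly. Their poses are not given: they have to be found in the camera images.
- box: White open-topped viewing box, 200 (x) x 220 (y) x 90 mm high, fixed. Origin: centre of its underside; its front, with the flap's bar, faces its own -x (towards the robot, yaw up to 0.25 rad); own +y is the left as the robot sees it. Petri dish inside. On the left side, at own y +116 mm, an arc rail of radius 105 mm rises 105 mm above the hinge line.
- flap (a joint): Angle (rad) of the grey metal flap, 195 x 224 x 6 mm, 0.3 to 0.45 kg, hinged along the box's y at the rear top edge: 0 = shut, level; grows as the front rises (limit 1.45). The bolt locks it shut (below 0.02). Once the bolt is drawn over 18 mm a sprung pin lifts it to about 0.13 (ajar), where it stays. Above that nothing carries it: let go, it falls back to ajar.
- flap_handle (a point): Middle of the black bar on the flap's front edge: 16 mm thick, 24 mm long along the box's y, 40 mm in front of the flap plate on a 12 mm wide stem, 235 mm from the hinge line. Moves with the flap; its x axis points to the hinge line, its y axis along the bar. 93 mm above the worktop with the flap shut.
- flap_hinge (a point): Point on the flap's hinge line, at the middle of the box's width, 93 mm above the worktop. Turns with the flap: its x axis lies in the flap plate and points to the rear, its y axis along the hinge line.
- index (a joint): Angle (rad) at which the pointer is set, measured like the flap's: equal values mean that flap and pointer are parallel. Stiff; already set, between 0.65 and 1.05. Leave it as it is.
- index_hinge (a point): The pointer's pivot, on the flap's hinge line extended, 124 mm to the left (own +y) of the box's middle. Its x axis runs along the pointer, from tip to pivot.
- index_tip (a point): Free end of the dark flat pointer bar, 125 mm from its pivot, 12 mm wide, 5 mm thick, just outside the arc rail on the box's left side.
- bolt (a joint): Draw (m) of the sprung bolt: 0 = home (tongue over the flap), grows as it is pulled to the box's own -y (its right side), stop at 0.034. At 0.023 the ring mark on the rod comes level with the outer face of the steel bracket. A spring pulls it home with about 3 N at home and 8 N at the mark.
- bolt_knob (a point): Middle of the bolt's round black knob: a cylinder 22 mm thick, 24 mm long, lying along the box's y, with a 30 mm end flange on its outer side. When home it is 101 mm above the worktop, 65 mm in front of and 186 mm to the right of the box's middle, with 28 mm of free rod between knob and bracket. Moves with the bolt.
- beaker: Small empty glass beaker, 58 x 66 x 72 mm, loose bystander; origin under its centre.
- flask: Conical flask, 67 mm wide, 108 mm high, loose bystander; origin under its centre.
- stopper: Brown rubber stopper, 28 mm wide, 26 mm high, loose bystander; origin under its centre.

How it is judged (in metres and radians):
On the way, in this order (a step that is already met when the one before it is completed fails the run):
1. the bolt is drawn to its ring mark (19 to 27 mm) and kept there for half a second, and the flap has sprung ajar (value of joint bolt between 0.019 and 0.027 m and value of joint flap above 0.09 rad), for 0.5 s.
2. the bolt is back home (within 3 mm), with the flap ajar (value of joint bolt below 0.003 m and value of joint flap above 0.09 rad), for 0.2 s.
At the end, for the whole second after the job is handed in: The flap stands parallel to the pointer within 0.07 rad (4 degrees) and still (under 0.05 rad/s), borne by the gripper's fingers (contact force over 0.3 N), with the bolt home within 3 mm (angle between the x axis of flap_hinge and the x axis of index_hinge, either way round below 0.07 rad and velocity of joint flap between -0.05 and 0.05 rad/s and contact force between the fingers and flap above 0.3 N and value of joint bolt below 0.003 m); the arm keeps its last pose, push and grip.
It fails at once if the pointer is shifted (tip by more than 10 mm) (distance of index_tip from where it was at the start of the episode above 0.01 m).
It fails at once if the beaker, flask or stopper is pushed away (over 30 mm) or knocked over (distance of any of beaker, flask, stopper from where it was at the start of the episode above 0.03 m or angle between any of beaker, flask, stopper's own z axis and vertical above 0.5 rad).
It fails at once if another object props or touches the flap (contact force between flap and beaker above 0.2 N or contact force between flap and flask above 0.2 N or contact force between flap and stopper above 0.2 N).
It also fails if it takes over 53 s, if anything falls off the work surface, if the arm or the gripper's body presses on something with over 40 N, if the wrist force passes 120 N, or if a joint passes its speed limit or range.

## Working session

There is one attempt and no reset: what is moved stays moved. The work goes in short steps, Python scripts to look and compute and a tool call to move; the robot and the scene stay as the last step left them, time stands still between calls to the robot, and variables do not carry over. Pictures are saved under pics/ and viewed, at most 10 in all, crops included, and the job is handed in when it is done.

Besides the shell and the picture viewer there is one more tool, called after "Request:" as name(argument=value, ...), one argument or row to a line, values as JSON. drive_tool: Moves the arm, as the interface text tells. Its arguments: {"type":"object","properties":{"motion":{"type":"array"}},"required":["motion"]}

```bash
ls; mkdir -p pics; python3 - <<'E'
from cell import monitor,cams
import cv2,pickle
s=monitor.read_state();print(s)
d={}
for n in("side","top"):
    im=cams.get_image(n);d[n]=im;cv2.imwrite(f"pics/{n}0.png",im["color"]);print(n,im["K"],im["k1"],im["R"],im["t"])
pickle.dump(d,open("d0.pkl","wb"))
E
```

```text
pics
{'clock': 0.0, 'qpos': array([-1.36683768,  0.6293382 ,  0.03846309,  1.51837506, -0.02700922,
        0.99630616, -0.01996267]), 'qd': array([ 0.00110032,  0.00052705, -0.00063098,  0.00077888,  0.00161302,
       -0.0009609 , -0.0017849 ]), 'tau': array([-6.40234757e-04, -5.63389957e+01,  1.22610804e+00, -1.93445510e+01,
        1.10630871e-02,  1.02541811e-02, -1.52011881e-05]), 'eef_pos': array([173.03772225, 625.88981447, 230.39236121]), 'tool_rot': array([-3.13968471e+00,  2.96447599e-05,  2.87184909e+00]), 'force': array([1.31719655, 0.61133068, 0.21494126]), 'torque': array([-0.06042877, -0.06157847, -0.00432559]), 'gripper_force': 0.0, 'width': 85.42122124900303}
side [[386.86399825   0.         315.61102007]
 [  0.         386.86399825 197.81849838]
 [  0.           0.           1.        ]] -0.07315901934041066 [[ 0.84538913 -0.53386395  0.01750752]
 [-0.28927238 -0.48513307 -0.82520748]
 [ 0.449042    0.69255699 -0.56455832]] [-443.34299071  268.26522572  760.82538784]
top [[402.79294334   0.         317.94257322]
 [  0.         402.79294334 198.6535876 ]
 [  0.           0.           1.        ]] -0.01299853818531895 [[ 0.00925312 -0.99990733 -0.00998549]
 [-0.99717576 -0.00848263 -0.07462271]
 [ 0.0745311   0.01064778 -0.99716184]] [  40.10323708  549.57090031 1348.36834818]
```

View pics/side0.png

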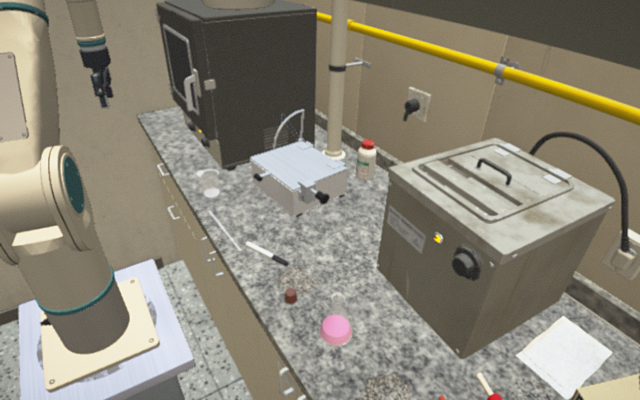

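View pics/top0.png

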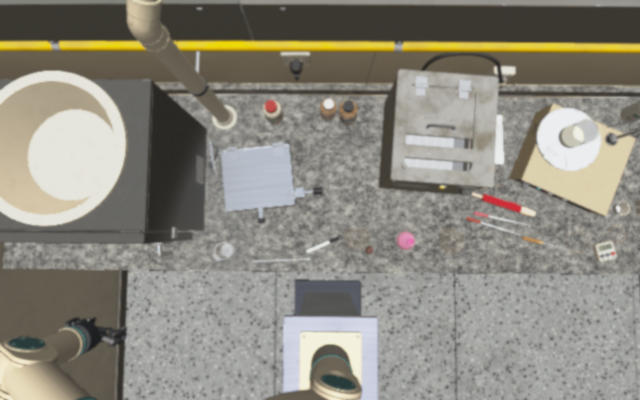

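Side view: box at about (300,175), bar at (258,177), knob at (321,196), arc rail at (290,130), beaker at (207,182). Top view: bar at (261,213), knob at (318,191), beaker at (223,250), stopper at (369,249). I'll zoom in next.

```bash
cat > h.py <<'E'
import numpy as np,cv2,pickle
from scipy.optimize import least_squares,brentq
def proj(im,X):
    c=np.atleast_2d(X)@im["R"].T+im["t"]; p=c[:,:2]/c[:,2:]
    p=p*(1+im["k1"]*(p**2).sum(1,keepdims=True)); return p*[im["K"][0,0],im["K"][1,1]]+im["K"][:2,2]
def ray(im,uv):
    K=im["K"]; p=cv2.undistortPoints(np.array([[uv]],float),K,np.array([im["k1"],0,0,0]))[0,0]
    return -im["R"].T@im["t"], im["R"].T@np.array([p[0],p[1],1])
def plane(im,uv,z):
    o,d=ray(im,uv); return o+d*(z-o[2])/d[2]
def tri(a,ua,b,ub):
    r=least_squares(lambda X:np.r_[(proj(a,X)-ua)[0],(proj(b,X)-ub)[0]],[500,200,80]);return r.x,np.sqrt((r.fun**2).mean())
E
python3 - <<'E'
from h import *
d=pickle.load(open("d0.pkl","rb"))
print(plane(d["top"],(261,213),93),plane(d["top"],(318,191),101),plane(d["side"],(258,177),93),plane(d["side"],(321,196),101))
a=d["side"]["color"][105:215,240:360];b=d["top"]["color"][130:270,200:340]
cv2.imwrite("pics/c1.png",cv2.resize(a,None,fx=5,fy=5,interpolation=cv2.INTER_CUBIC))
cv2.imwrite("pics/c2.png",cv2.resize(b,None,fx=4,fy=4,interpolation=cv2.INTER_CUBIC))
E
```

```text
[495.96923744 226.91070593  93.        ] [567.78309607  44.16857939 101.        ] [477.10741657 230.56245395  93.        ] [570.65131397  50.54916318 101.        ]
```

View pics/c1.png

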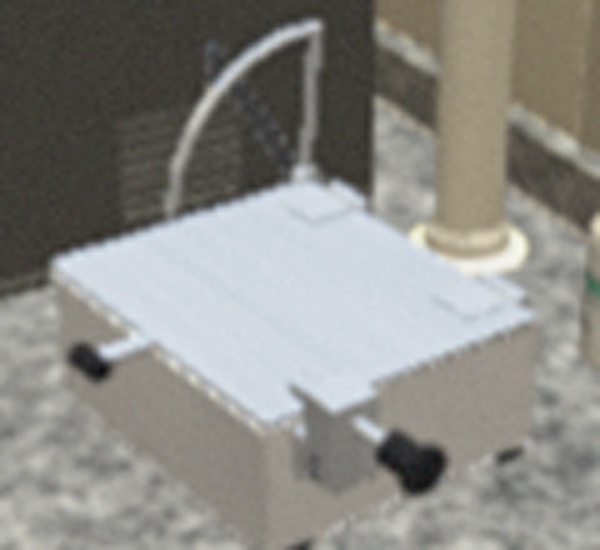

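View pics/c2.png

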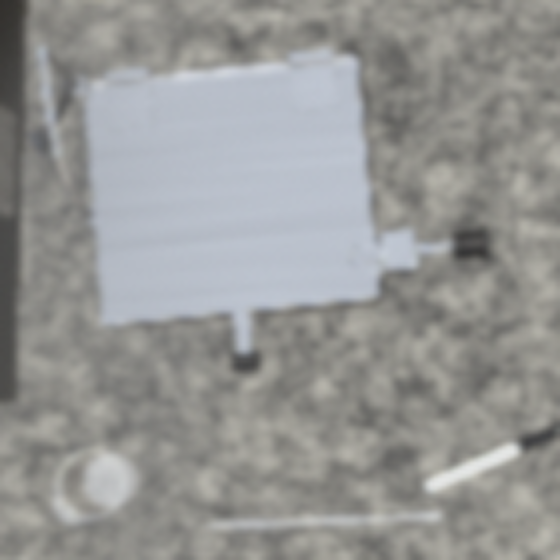

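c1 (side, offset 240,105, scale 5): pointer runs from its pivot at about (300,185) to its tip at (213,45); bar (90,360), knob (410,462). c2 (top, offset 200,130, scale 4): flap corners (88,82), (357,58), (378,297), (104,323); bar (246,361), knob (470,243), beaker about (92,485).

```bash
cat >> h.py <<'E'
def box2w(p,P):
    c,s=np.cos(p[2]),np.sin(p[2]);P=np.atleast_2d(P)
    return np.c_[p[0]+c*P[:,0]-s*P[:,1],p[1]+s*P[:,0]+c*P[:,1],P[:,2]]
E
python3 - <<'E'
from h import *
d=pickle.load(open("d0.pkl","rb"))
f=lambda L,s,o:(np.array(L,float)+.5)/s-.5+o
t=f([(88,82),(357,58),(378,297),(104,323),(246,361),(470,243)],4,[200,130])
s=f([(530,318),(268,428),(53,265),(90,360),(402,458)],5,[240,105])
def m(p):
    h=p[3]
    A=box2w(p,[(h,112,96),(h,-112,96),(h-195,-112,96),(h-195,112,96),(h-235,0,93),(-65,-186,101)])
    return A
def res(p):
    A=m(p);return np.r_[(proj(d["top"],A)-t).ravel(),(proj(d["side"],A[[1,2,3,4,5]])-s).ravel()]
for mask in("both",):
    r=least_squares(res,[600,220,.1,98],loss="soft_l1");p=r.x;print(p);print(res(p).reshape(-1,2).round(1));print(m(p).round(1))
np.save("p.npy",p)
# pointer: plane own y=+124, side cam rays
def own(cam,uv,y):
    o,dd=ray(d[cam],uv);c,sn=np.cos(p[2]),np.sin(p[2]);R=np.array([[c,sn,0],[-sn,c,0],[0,0,1]])
    o=R@(o-[p[0],p[1],0]);dd=R@dd;return o+dd*(y-o[1])/dd[1]
piv=np.array([p[3],124,93])
# dark pixel line points by eye
for uv in [(213,45),(215,58),(245,100),(270,135),(290,165),(300,185),(302,175)]:
    P=own("side",f([uv],5,[240,105])[0],124);v=P-piv;print(uv,P.round(1),np.hypot(v[0],v[2]).round(1),np.arctan2(v[2],-v[0]).round(3))
for z in(0,): print("beaker",plane(d["top"],f([(92,490)],4,[200,130])[0],30),"stopper",plane(d["top"],(369,249),13))
E
```

```text
[6.14443293e+02 2.40696900e+02 1.00129646e-01 9.46874462e+01]
[[-0.9  0.5]
 [ 0.5  0.2]
 [ 0.4  0.1]
 [-0.5 -0.1]
 [-0.2 -0.3]
 [-0.7  0.4]
 [ 1.9 -0.1]
 [-0.5 -0.3]
 [-0.1 -0.2]
 [ 0.3  1.2]
 [ 0.6  0.3]]
[[697.5 361.6  96. ]
 [719.9 138.7  96. ]
 [525.8 119.2  96. ]
 [503.4 342.1  96. ]
 [474.8 226.7  93. ]
 [568.4  49.1 101. ]]
(213, 45) [ 28.6 124.  202. ] 127.4 1.026
(215, 58) [ 29.8 124.  193.2] 119.4 0.996
(245, 100) [ 51.4 124.  159.6] 79.4 0.995
(270, 135) [ 70.3 124.  130.4] 44.6 0.994
(290, 165) [ 86.  124.  104.7] 14.6 0.932
(300, 185) [ 94.  124.   87.9] 5.2 -1.437
(302, 175) [ 95.7 124.   94.7] 2.0 2.096
beaker [365.95488087 362.89980941  30.        ] stopper [ 380.41310122 -129.28317186   13.        ]
```

```bash
python3 - <<'E'
from h import *
d=pickle.load(open("d0.pkl","rb"))
S,T=d["side"]["color"],d["top"]["color"]
z=lambda a:cv2.resize(a,(380,290),interpolation=cv2.INTER_CUBIC)
cv2.imwrite("pics/m.png",np.vstack([np.hstack([z(S[150:210,180:260]),z(S[240:340,250:380])]),np.hstack([z(T[200:270,200:292]),z(T[215:265,350:470])])]))
for n,uv,h in[("oven",(180,238),150),("pole",(222,118),0),("flask?",(297,290),0),("f2",(337,310),0)]:
    print(n,plane(d["side" if "f" in n else "top"],uv,h))
E
```

```text
oven [414.78853514 466.01900917 150.        ]
pole [832.2449753  385.18936859   0.        ]
flask? [ 403.41137179 -113.48699877    0.        ]
f2 [ 4.47821813e+02 -2.06650796e+02 -1.13686838e-13]
```

View pics/m.png

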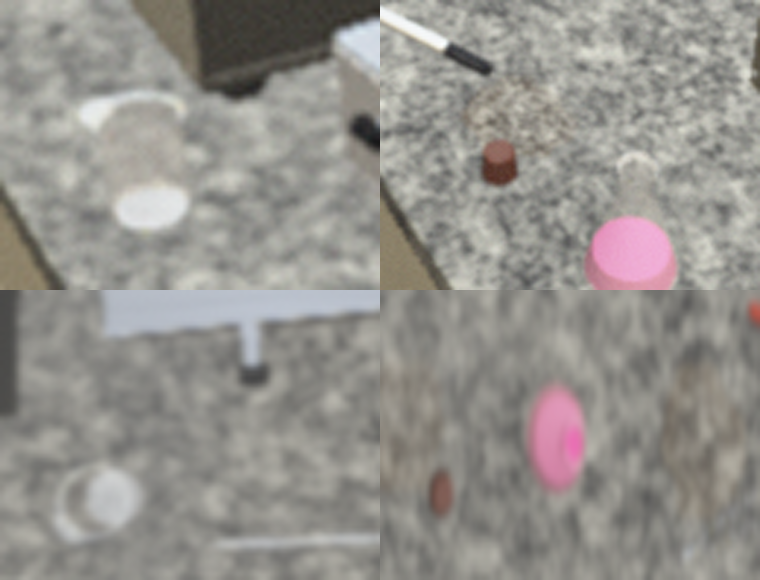

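m.png: the top-left tile is the beaker and the top-right tile shows the stopper. The pink-filled flask sits near (400,-200), clear of the work. Moving to above the knob.

Request:
drive_tool(
  motion=[
    {"fingers": 1, "linear": [-0.026, -0.022, 0], "twist": 0},
    {"fingers": 1, "linear": [-0.027, -0.0225, 0], "twist": 0},
    {"fingers": 1, "linear": [-0.027, -0.0225, 0], "twist": 0},
    {"fingers": 1, "linear": [-0.027, -0.0225, 0], "twist": 0},
    {"fingers": 1, "linear": [-0.027, -0.0225, 0], "twist": 0},
  ],
)

```text
clock: 0.52
eef_pos: [273.1, 481.1, 230.9]
tool_rot: [-3.141, -0.0, 2.872]
force: [1.0, -0.0, -0.5]
width: 85.5
gripper_force: 0.0
```

Request:
drive_tool(
  motion=[
    {"fingers": 1, "linear": [-0.027, -0.0225, 0], "twist": 0},
    {"fingers": 1, "linear": [-0.027, -0.0225, 0], "twist": 0},
    {"fingers": 1, "linear": [-0.027, -0.0225, 0], "twist": 0},
    {"fingers": 1, "linear": [-0.027, -0.0225, 0], "twist": 0},
    {"fingers": 1, "linear": [-0.027, -0.0225, 0], "twist": 0},
  ],
)

```text
clock: 0.93
eef_pos: [373.2, 336.8, 231.1]
tool_rot: [-3.141, -0.0, 2.872]
force: [0.2, -0.6, -0.9]
width: 85.4
gripper_force: 0.0
```

Request:
drive_tool(
  motion=[
    {"fingers": 1, "linear": [-0.027, -0.0225, 0], "twist": 0},
    {"fingers": 1, "linear": [-0.027, -0.0225, 0], "twist": 0},
    {"fingers": 1, "linear": [-0.027, -0.0225, 0], "twist": 0},
    {"fingers": 1, "linear": [-0.027, -0.0225, 0], "twist": 0},
    {"fingers": 1, "linear": [-0.027, -0.0225, 0], "twist": 0},
  ],
)

```text
clock: 1.35
eef_pos: [473.3, 192.4, 231.1]
tool_rot: [-3.141, -0.0, 2.872]
force: [0.2, 0.7, -0.0]
width: 85.8
gripper_force: 0.0
```

Request:
drive_tool(
  motion=[
    {"fingers": 1, "linear": [-0.027, -0.0225, 0], "twist": 0},
    {"fingers": 1, "linear": [-0.027, -0.0225, 0], "twist": 0},
    {"fingers": 1, "linear": [-0.027, -0.0225, 0], "twist": 0},
    {"fingers": 1, "linear": [-0.027, -0.0225, 0], "twist": 0},
    {"fingers": 1, "linear": [-0.022, -0.02, 0], "twist": 0},
  ],
)

```text
clock: 1.77
eef_pos: [569.8, 50.7, 231.0]
tool_rot: [-3.141, 0.0, 2.87]
force: [1.3, 0.3, -0.7]
width: 85.5
gripper_force: 0.0
```

Request:
drive_tool(
  motion=[
    {"fingers": 1, "linear": [0, 0, 0], "twist": 0.12},
    {"fingers": 1, "linear": [0, 0, 0], "twist": 0.12},
    {"fingers": 1, "linear": [0, 0, 0], "twist": 0.12},
    {"fingers": 1, "linear": [0, 0, 0], "twist": 0.12},
    {"fingers": 1, "linear": [0, 0, 0], "twist": 0.12},
  ],
)

```text
clock: 2.18
eef_pos: [568.4, 53.2, 230.9]
tool_rot: [-3.141, -0.001, 2.266]
force: [0.3, -0.1, 0.0]
width: 85.5
gripper_force: 0.0
```

Request:
drive_tool(
  motion=[
    {"fingers": 1, "linear": [0, 0, 0], "twist": 0.12},
    {"fingers": 1, "linear": [0, 0, 0], "twist": 0.12},
    {"fingers": 1, "linear": [0, 0, 0], "twist": 0.12},
    {"fingers": 1, "linear": [0, 0, 0], "twist": 0.12},
    {"fingers": 1, "linear": [0, 0, 0], "twist": 0.12},
  ],
)

```text
clock: 2.6
eef_pos: [568.4, 53.4, 230.9]
tool_rot: [-3.141, -0.0, 1.666]
force: [-0.9, -0.0, 0.1]
width: 85.5
gripper_force: 0.0
```

Request:
drive_tool(
  motion=[
    {"fingers": 1, "linear": [-0.001, 0, 0.03], "twist": 0},
    {"fingers": 1, "linear": [0, 0, 0.03], "twist": 0},
    {"fingers": 1, "linear": [0, 0, 0.03], "twist": 0},
    {"fingers": 1, "linear": [0, 0, 0.02], "twist": 0},
    {"fingers": 1, "linear": [0, 0, 0.01], "twist": 0},
  ],
)

```text
clock: 3.02
eef_pos: [566.7, 52.4, 108.2]
tool_rot: [-3.136, -0.0, 1.672]
force: [-1.3, -1.1, 0.1]
width: 85.4
gripper_force: 0.0
```

Request:
drive_tool(
  motion=[
    {"fingers": 1, "linear": [0, 0, 0.01], "twist": 0},
    {"fingers": 1, "linear": [0, 0, 0.01], "twist": 0},
    {"fingers": 1, "linear": [0, 0, 0.008], "twist": 0},
    {"fingers": 1, "linear": [0, 0, 0], "twist": 0},
    {"fingers": 1, "linear": [0, 0, 0], "twist": 0},
  ],
)

```text
clock: 3.43
eef_pos: [569.1, 52.3, 83.5]
tool_rot: [3.141, -0.0, 1.672]
force: [-0.4, -0.9, 0.4]
width: 85.3
gripper_force: 0.0
```

```bash
python3 - <<'E'
from h import *
from cell import cams,monitor
d={n:cams.get_image(n) for n in("side","top")}
pickle.dump(d,open("d1.pkl","wb"))
a=cv2.resize(d["side"]["color"][140:240,270:370],(500,500),interpolation=cv2.INTER_CUBIC)
cv2.imwrite("pics/g.png",a);print(monitor.read_state()["eef_pos"])
E
```

```text
[569.54273645  52.32543584  84.07949723]
```

View pics/g.png

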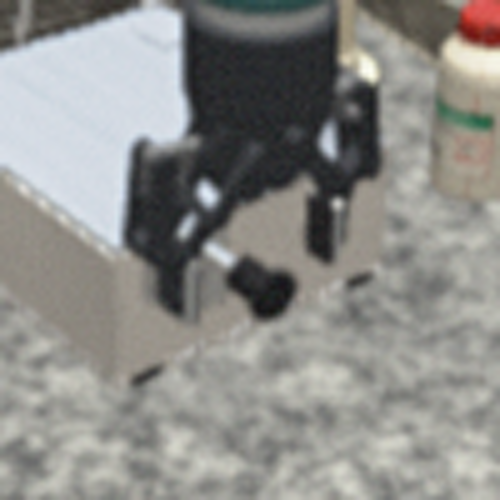

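g.png: the fingers, at about (180,290) and (322,235), straddle the knob cylinder at (250,275), with its flange outside them at (272,292). Closing.

Request:
drive_tool(
  motion=[
    {"fingers": 0, "linear": [0, 0, 0], "twist": 0},
    {"fingers": 0, "linear": [0, 0, 0], "twist": 0},
    {"fingers": 0, "linear": [0, 0, 0], "twist": 0},
    {"fingers": 0, "linear": [0, 0, 0], "twist": 0},
    {"fingers": 0, "linear": [0, 0, 0], "twist": 0},
  ],
)

```text
clock: 3.95
eef_pos: [568.9, 52.4, 83.5]
tool_rot: [3.141, -0.0, 1.672]
force: [-0.1, -0.0, 0.9]
width: 25.5
gripper_force: 0.0
```

Request:
drive_tool(
  motion=[
    {"fingers": 0, "linear": [0, 0, 0], "twist": 0},
    {"fingers": 0, "linear": [0, 0, 0], "twist": 0},
    {"fingers": 0, "linear": [0, 0, 0], "twist": 0},
    {"fingers": 0, "linear": [0, 0, 0], "twist": 0},
    {"fingers": 0, "linear": [0, 0, 0], "twist": 0},
  ],
)

```text
clock: 4.37
eef_pos: [568.3, 52.3, 83.6]
tool_rot: [-3.141, -0.0, 1.672]
force: [-2.8, 0.0, 5.7]
width: 20.1
gripper_force: 58.6
```

Request:
drive_tool(
  motion=[
    {"fingers": 0, "linear": [-0.005, 0, 0], "twist": 0},
    {"fingers": 0, "linear": [-0.005, 0, 0], "twist": 0},
    {"fingers": 0, "linear": [-0.005, 0, 0], "twist": 0},
    {"fingers": 0, "linear": [-0.005, 0, 0], "twist": 0},
    {"fingers": 0, "linear": [-0.003, 0, 0], "twist": 0},
  ],
)

```text
clock: 4.78
eef_pos: [570.3, 33.3, 83.6]
tool_rot: [-3.14, -0.005, 1.674]
force: [-2.4, 6.6, 7.0]
width: 20.2
gripper_force: 59.0
```

Request:
drive_tool(
  motion=[
    {"fingers": 0, "linear": [0, 0, 0], "twist": 0},
    {"fingers": 0, "linear": [0, 0, 0], "twist": 0},
    {"fingers": 0, "linear": [0, 0, 0], "twist": 0},
  ],
)

```text
clock: 5.03
eef_pos: [570.4, 33.0, 83.6]
tool_rot: [-3.14, -0.005, 1.674]
force: [-3.4, 6.4, 6.0]
width: 20.2
gripper_force: 58.9
```

```bash
python3 - <<'E'
from h import *
from cell import cams,monitor
d={n:cams.get_image(n) for n in("side","top")}
pickle.dump(d,open("d2.pkl","wb"))
a=cv2.resize(d["side"]["color"][120:220,240:370],(650,500),interpolation=cv2.INTER_CUBIC)
cv2.imwrite("pics/g2.png",a);s=monitor.read_state();print(s["eef_pos"],s["force"],s["clock"])
E
```

```text
[570.36437744  32.97724269  83.60300931] [-3.6624877   5.83299849  6.87015694] 5.1333
```

View pics/g2.png

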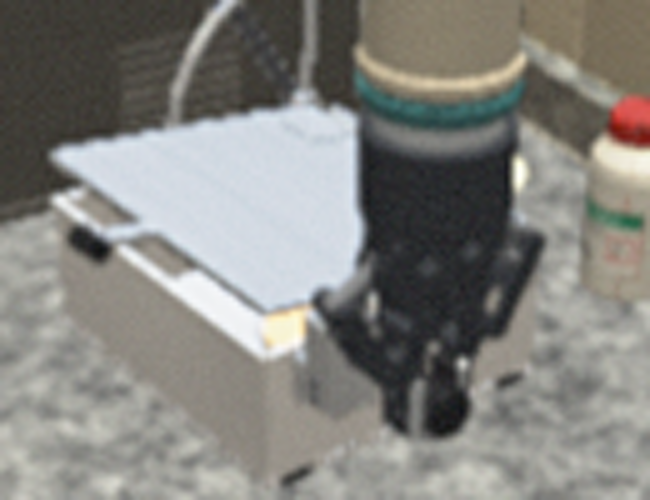

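g2.png: the flap has sprung ajar (front edge near (160,240) is lifted off the box). The TCP moved only about 19.4 mm, so I'm drawing a bit further and holding.

Request:
drive_tool(
  motion=[
    {"fingers": 0, "linear": [-0.002, 0, 0], "twist": 0},
    {"fingers": 0, "linear": [-0.002, 0, 0], "twist": 0},
    {"fingers": 0, "linear": [0, 0, 0], "twist": 0},
    {"fingers": 0, "linear": [0, 0, 0], "twist": 0},
    {"fingers": 0, "linear": [0, 0, 0], "twist": 0},
  ],
)

```text
clock: 5.55
eef_pos: [570.8, 29.4, 83.6]
tool_rot: [-3.14, -0.005, 1.674]
force: [-2.8, 6.6, 6.6]
width: 20.1
gripper_force: 59.0
```

Request:
drive_tool(
  motion=[
    {"fingers": 0, "linear": [0, 0, 0], "twist": 0},
    {"fingers": 0, "linear": [0, 0, 0], "twist": 0},
    {"fingers": 0, "linear": [0, 0, 0], "twist": 0},
    {"fingers": 0, "linear": [0, 0, 0], "twist": 0},
    {"fingers": 0, "linear": [0, 0, 0], "twist": 0},
  ],
)

```text
clock: 5.97
eef_pos: [570.7, 29.5, 83.6]
tool_rot: [-3.14, -0.005, 1.674]
force: [-3.6, 7.2, 7.2]
width: 20.2
gripper_force: 59.0
```

```bash
python3 - <<'E'
from h import *
from cell import cams,monitor
d={n:cams.get_image(n) for n in("side","top")}
pickle.dump(d,open("d3.pkl","wb"))
s=monitor.read_state();print(s["eef_pos"],s["force"],s["clock"])
d0=pickle.load(open("d0.pkl","rb"));d2=pickle.load(open("d2.pkl","rb"))
C=[cv2.resize(x["top"]["color"][170:215,270:340],(700,190),interpolation=cv2.INTER_CUBIC) for x in(d0,d)]
C.append(cv2.resize(d["side"]["color"][180:220,280:350],(700,200*2//2),interpolation=cv2.INTER_CUBIC))
cv2.imwrite("pics/g3.png",np.vstack(C))
E
```

```text
[570.78261225  29.45046781  83.60622132] [-3.0601991   7.52814541  5.77698836] 6.0667
```

View pics/g3.png

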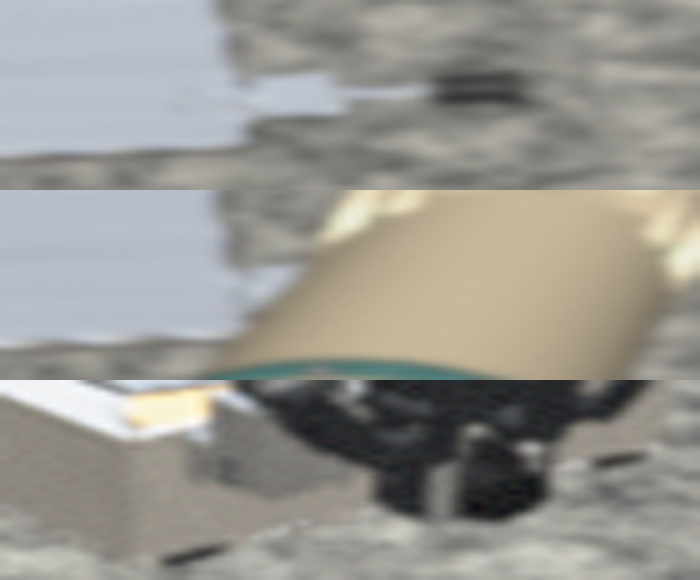

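g3.png: the arm hides the rod from above, and in the side tile the fingers still hold the knob at (470,470). The TCP travel is 23.0 mm and the force fits the spring. Holding a little longer, then returning it home.

Request:
drive_tool(
  motion=[
    {"fingers": 0, "linear": [0, 0, 0], "twist": 0},
    {"fingers": 0, "linear": [0, 0, 0], "twist": 0},
    {"fingers": 0, "linear": [0, 0, 0], "twist": 0},
    {"fingers": 0, "linear": [0, 0, 0], "twist": 0},
    {"fingers": 0, "linear": [0.003, 0, 0], "twist": 0},
  ],
)

```text
clock: 6.48
eef_pos: [570.5, 31.6, 83.6]
tool_rot: [-3.14, -0.004, 1.673]
force: [-3.2, 6.4, 7.1]
width: 20.0
gripper_force: 58.9
```

Request:
drive_tool(
  motion=[
    {"fingers": 0, "linear": [0.005, 0, 0], "twist": 0},
    {"fingers": 0, "linear": [0.005, 0, 0], "twist": 0},
    {"fingers": 0, "linear": [0.005, 0, 0], "twist": 0},
    {"fingers": 0, "linear": [0.005, 0, 0], "twist": 0},
    {"fingers": 0, "linear": [0.003, 0, 0], "twist": 0},
  ],
)

```text
clock: 6.9
eef_pos: [568.3, 52.4, 83.6]
tool_rot: [-3.141, -0.001, 1.673]
force: [-2.3, -3.3, 4.9]
width: 20.3
gripper_force: 58.7
```

Request:
drive_tool(
  motion=[
    {"fingers": 0, "linear": [0.001, 0, 0], "twist": 0},
    {"fingers": 1, "linear": [0, 0, 0], "twist": 0},
    {"fingers": 1, "linear": [0, 0, 0], "twist": 0},
    {"fingers": 1, "linear": [0, 0, 0], "twist": 0},
    {"fingers": 1, "linear": [0, 0, 0], "twist": 0},
  ],
)

```text
clock: 7.32
eef_pos: [569.0, 52.3, 83.2]
tool_rot: [3.141, -0.0, 1.672]
force: [-0.6, 0.4, 0.7]
width: 67.9
gripper_force: 0.0
```

Request:
drive_tool(
  motion=[
    {"fingers": 1, "linear": [0, 0, 0], "twist": 0},
    {"fingers": 1, "linear": [0, 0, 0], "twist": 0},
    {"fingers": 1, "linear": [0, 0, 0], "twist": 0},
    {"fingers": 1, "linear": [0, 0, 0], "twist": 0},
    {"fingers": 1, "linear": [0, 0, 0], "twist": 0},
  ],
)

```text
clock: 7.73
eef_pos: [568.9, 52.3, 83.3]
tool_rot: [3.142, -0.0, 1.672]
force: [-0.7, 1.0, 0.4]
width: 85.3
gripper_force: 0.0
```

Request:
drive_tool(
  motion=[
    {"fingers": 1, "linear": [0, 0, -0.02], "twist": 0},
    {"fingers": 1, "linear": [0, 0, -0.03], "twist": 0},
    {"fingers": 1, "linear": [0, 0, -0.035], "twist": 0},
    {"fingers": 1, "linear": [0, 0, -0.035], "twist": 0},
    {"fingers": 1, "linear": [0, 0, -0.03], "twist": 0},
  ],
)

```text
clock: 8.15
eef_pos: [569.1, 52.2, 235.6]
tool_rot: [3.14, 0.0, 1.671]
force: [1.1, 0.5, 0.4]
width: 85.2
gripper_force: 0.0
```

Request:
drive_tool(
  motion=[
    {"fingers": 1, "linear": [0.03, -0.01, 0], "twist": 0},
    {"fingers": 1, "linear": [0.035, -0.014, 0], "twist": 0},
    {"fingers": 1, "linear": [0.035, -0.015, 0], "twist": 0},
    {"fingers": 1, "linear": [0.035, -0.015, 0], "twist": 0},
    {"fingers": 1, "linear": [0.048, -0.02, 0], "twist": 0},
  ],
)

```text
clock: 8.57
eef_pos: [480.9, 218.5, 233.6]
tool_rot: [3.141, 0.0, 1.67]
force: [-0.3, -0.2, 1.0]
width: 85.1
gripper_force: 0.0
```

Request:
drive_tool(
  motion=[
    {"fingers": 1, "linear": [0, 0, 0], "twist": -0.12},
    {"fingers": 1, "linear": [0, 0, 0], "twist": -0.12},
    {"fingers": 1, "linear": [0, 0, 0], "twist": -0.12},
    {"fingers": 1, "linear": [0, 0, 0], "twist": -0.12},
    {"fingers": 1, "linear": [0, 0, 0], "twist": -0.12},
  ],
)

```text
clock: 8.98
eef_pos: [481.5, 218.0, 233.4]
tool_rot: [-3.142, 0.0, 2.278]
force: [0.1, -0.5, -0.5]
width: 85.4
gripper_force: 0.0
```

Request:
drive_tool(
  motion=[
    {"fingers": 1, "linear": [0, 0, 0], "twist": -0.12},
    {"fingers": 1, "linear": [0, 0, 0], "twist": -0.12},
    {"fingers": 1, "linear": [0, 0, 0], "twist": -0.12},
    {"fingers": 1, "linear": [0, 0, 0], "twist": -0.12},
    {"fingers": 1, "linear": [0, 0, 0], "twist": -0.12},
  ],
)

```text
clock: 9.4
eef_pos: [481.6, 217.7, 233.3]
tool_rot: [-3.142, 0.0, 2.878]
force: [0.5, 0.7, -0.3]
width: 85.5
gripper_force: 0.0
```

Request:
drive_tool(
  motion=[
    {"fingers": 1, "linear": [0, 0, 0], "twist": -0.12},
    {"fingers": 1, "linear": [0, 0, 0], "twist": -0.12},
    {"fingers": 1, "linear": [0, 0, 0], "twist": -0.12},
    {"fingers": 1, "linear": [0, 0, 0], "twist": 0},
  ],
)

```text
clock: 9.73
eef_pos: [481.7, 217.7, 233.3]
tool_rot: [3.141, -0.0, -3.049]
force: [-0.3, 0.3, -0.2]
width: 85.7
gripper_force: 0.0
```

```bash
python3 - <<'E'
from h import *
from cell import cams,monitor
d={n:cams.get_image(n) for n in("side","top")}
pickle.dump(d,open("d4.pkl","wb"))
s=monitor.read_state();print(s["eef_pos"],s["tool_rot"],s["qpos"],s["clock"])
p=np.load("p.npy")
H=box2w(p,[(p[3]-235*np.cos(.13),0,93+235*np.sin(.13))]);print(H,proj(d["side"],H))
cv2.imwrite("pics/g4.png",cv2.resize(d["side"]["color"][85:215,230:360],(600,600),interpolation=cv2.INTER_CUBIC))
E
```

```text
[481.70215832 217.60747452 233.30442097] [ 3.14148150e+00 -1.49423891e-04 -3.05523823e+00] [-4.75475989e-01  4.51877326e-01 -2.61224229e-03  1.85289684e+00
  1.32092021e-03  8.36915975e-01  1.17843990e+00] 9.8333
[[476.80655793 226.86913926 123.46402352]] [[257.75295229 168.16226033]]
```

View pics/g4.png

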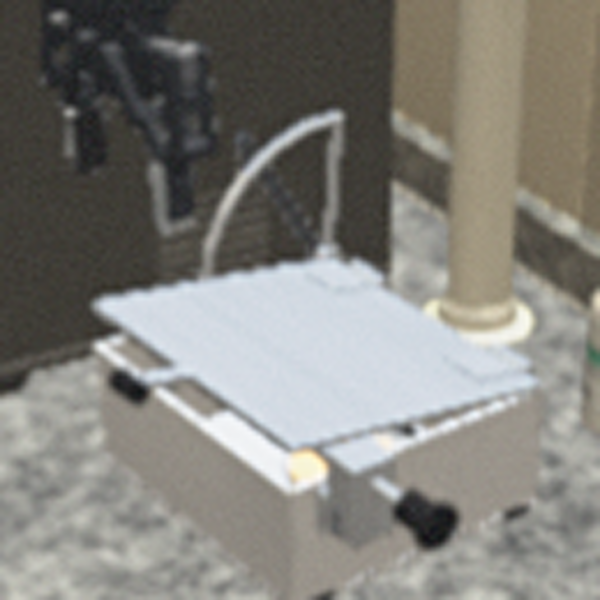

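g4.png: flap ajar and bolt home (knob back at (425,515)). The bar at (129,385) corresponds to full-frame (258.0,168.4), against a prediction of (257.8,168.2). Lowering over the bar.

Request:
drive_tool(
  motion=[
    {"fingers": 1, "linear": [0.004, 0.0097, 0.02], "twist": -0.013},
    {"fingers": 1, "linear": [0, 0, 0.03], "twist": 0},
    {"fingers": 1, "linear": [0, 0, 0.03], "twist": 0},
    {"fingers": 1, "linear": [0, 0, 0.02], "twist": 0},
    {"fingers": 1, "linear": [0, 0, 0.015], "twist": 0},
  ],
)

```text
clock: 10.25
eef_pos: [475.8, 226.6, 116.3]
tool_rot: [-3.14, -0.002, -3.041]
force: [-0.6, 0.7, -0.0]
width: 85.5
gripper_force: 0.0
```

Request:
drive_tool(
  motion=[
    {"fingers": 1, "linear": [0, 0, 0.01], "twist": 0},
    {"fingers": 1, "linear": [0, 0, 0.005], "twist": 0},
    {"fingers": 1, "linear": [0, 0, 0], "twist": 0},
    {"fingers": 0, "linear": [0, 0, 0], "twist": 0},
    {"fingers": 0, "linear": [0, 0, 0], "twist": 0},
  ],
)

```text
clock: 10.67
eef_pos: [477.6, 227.5, 104.2]
tool_rot: [3.141, 0.002, -3.039]
force: [0.1, -0.6, 0.7]
width: 63.8
gripper_force: 0.0
```

Request:
drive_tool(
  motion=[
    {"fingers": 0, "linear": [0, 0, 0], "twist": 0},
    {"fingers": 0, "linear": [0, 0, 0], "twist": 0},
    {"fingers": 0, "linear": [0, 0, 0], "twist": 0},
    {"fingers": 0, "linear": [0, 0, 0], "twist": 0},
    {"fingers": 0, "linear": [0, 0, 0], "twist": 0},
  ],
)

```text
clock: 11.08
eef_pos: [477.1, 227.2, 103.7]
tool_rot: [3.141, 0.001, -3.039]
force: [-0.2, -0.1, 1.6]
width: 22.8
gripper_force: 58.6
```

Request:
drive_tool(
  motion=[
    {"fingers": 0, "linear": [0, 0, 0], "twist": 0},
    {"fingers": 0, "linear": [0, 0, 0], "twist": 0},
  ],
)

```text
clock: 11.25
eef_pos: [477.1, 227.2, 103.5]
tool_rot: [3.141, 0.0, -3.038]
force: [0.1, 0.0, 2.0]
width: 22.5
gripper_force: 58.6
```

```bash
python3 - <<'E'
from h import *
D=[pickle.load(open(f"d{i}.pkl","rb"))["side"] for i in range(5)]
im=np.mean([x["color"].astype(float) for x in D[:4]],0);d=D[0];p=np.load("p.npy")
bl=im[...,0]-im[...,2]
print(bl[108:146,278:304].round(0).astype(int)[::2])
c,sn=np.cos(p[2]),np.sin(p[2]);R=np.array([[c,sn,0],[-sn,c,0],[0,0,1]])
def own(uv,y):
    o,dd=ray(d,uv);o=R@(o-[p[0],p[1],0]);dd=R@dd;return o+dd*(y-o[1])/dd[1]
def pr(a,r): return proj(d,box2w(p,[(p[3]-r*np.cos(a),124,93+r*np.sin(a))]))
# sample blueness along the model line for angles
for a in np.arange(.8,1.2,.02):
    rs=np.linspace(35,120,60);q=np.vstack([pr(a,r) for r in rs]).astype(np.float32)
    v=cv2.remap(bl.astype(np.float32),q[:,0],q[:,1],cv2.INTER_LINEAR).ravel();g=cv2.remap(im.mean(2).astype(np.float32),q[:,0],q[:,1],cv2.INTER_LINEAR).ravel()
    print(round(a,2),[v[i*15:i*15+15].mean().round(1) for i in range(4)],[g[i*15:i*15+15].mean().round(0) for i in range(4)])
print(pr(1.,0),pr(1.,125))
E
```

```text
[[ -9  -8 -10 -12  -9  -9  -7  -9  -9  -8  -8  -9  -8 -11  -8  -8  -8 -11
  -10  -9  -9  -9  -5   2   0  -4]
 [-10 -10  -9  -9 -10 -11  -9  -8 -10  -8  -9  -9  -8 -10 -10 -11  -5   0
    3   6  12  12   8  13  12   2]
 [-10  -9  -9  -8  -6  -8  -8  -9  -9  -7  -8  -8  -8  -4   2   9  16  14
   11   2   0   3  -1  -6  -8  -7]
 [ -8  -7  -7   5   9   5  -8  -8 -10 -10  -7   4  10  15  12   6   2  -2
   -5  -7 -10 -10  -9  -7  -6  -5]
 [ -8 -10  -7   1   3   0   1  -4  -3   6  12  12   6   2  -5  -8  -8  -9
   -8  -9  -6  -8  -7  -4  -8  -7]
 [ -8  -8  -7  -4  -1   1   1   7  11  10   4  -6  -8  -8 -10  -8 -10 -10
   -8  -7  -9  -9  -7  -7  -6  -5]
 [ -7 -10  -8  -8  -4  10  15  10   3  -4  -6  -7  -7 -10  -8 -10  -9  -9
  -10  -8 -11  -8  -7  -4  -5  -6]
 [ -9  -7  -9  -8  -4   7   4  -2  -2   1   1  -6  -6  -8 -10  -9  -8  -8
   -9  -9  -8  -8  -7  -5  -6  -6]
 [ -9 -10  -4  -8 -10 -10  -8  -8  -6  -4   2   0   0  -3  -8  -9  -9  -7
   -8  -6  -9  -8  -8  -7  -5  -6]
 [ -8  -6  -7  -7  -5  -6  -9  -7  -9  -5  -2   2   2   0  -4  -6  -8  -8
   -9  -8 -10  -8  -6  -6  -7  -7]
 [ -6  -9 
[... 3344 characters left out ...]
.float32(82.0), np.float32(108.0)]
1.12 [np.float32(-2.9), np.float32(-5.8), np.float32(-6.8), np.float32(-0.6)] [np.float32(72.0), np.float32(65.0), np.float32(78.0), np.float32(107.0)]
1.14 [np.float32(-4.4), np.float32(-7.1), np.float32(-7.6), np.float32(-0.2)] [np.float32(71.0), np.float32(63.0), np.float32(75.0), np.float32(108.0)]
1.16 [np.float32(-5.7), np.float32(-7.9), np.float32(-8.2), np.float32(0.0)] [np.float32(70.0), np.float32(61.0), np.float32(73.0), np.float32(109.0)]
1.18 [np.float32(-6.7), np.float32(-8.5), np.float32(-8.7), np.float32(0.4)] [np.float32(68.0), np.float32(60.0), np.float32(73.0), np.float32(110.0)]
[[299.76029285 140.14582525]] [[281.84169936 114.86723478]]
```

Pointer angle is about 1.00 rad. Generating the arc increments.

```bash
python3 -c "
import numpy as np
a=np.linspace(.13,1.0,21);X=-.235*np.cos(a);Z=.235*np.sin(a)
print(np.c_[-np.diff(X),-np.diff(Z)].round(4).tolist(),.093+Z[-1]-.020)"
```

```text
[[-0.0015, -0.0101], [-0.002, -0.01], [-0.0024, -0.0099], [-0.0028, -0.0098], [-0.0033, -0.0097], [-0.0037, -0.0095], [-0.0041, -0.0094], [-0.0045, -0.0092], [-0.0049, -0.009], [-0.0053, -0.0088], [-0.0057, -0.0085], [-0.006, -0.0083], [-0.0064, -0.008], [-0.0067, -0.0077], [-0.007, -0.0074], [-0.0074, -0.0071], [-0.0077, -0.0068], [-0.008, -0.0064], [-0.0082, -0.0061], [-0.0085, -0.0057]] 0.27074568142985567
```

Request:
drive_tool(
  motion=[
    {"fingers": 0, "linear": [-0.0015, 0, -0.0101], "twist": 0},
    {"fingers": 0, "linear": [-0.002, 0, -0.01], "twist": 0},
    {"fingers": 0, "linear": [-0.0024, 0, -0.0099], "twist": 0},
    {"fingers": 0, "linear": [-0.0028, 0, -0.0098], "twist": 0},
    {"fingers": 0, "linear": [-0.0033, 0, -0.0097], "twist": 0},
  ],
)

```text
clock: 11.67
eef_pos: [488.7, 228.4, 152.6]
tool_rot: [-3.141, -0.001, -3.038]
force: [3.5, 1.1, -5.8]
width: 23.0
gripper_force: 58.9
```

Request:
drive_tool(
  motion=[
    {"fingers": 0, "linear": [-0.0037, 0, -0.0095], "twist": 0},
    {"fingers": 0, "linear": [-0.0041, 0, -0.0094], "twist": 0},
    {"fingers": 0, "linear": [-0.0045, 0, -0.0092], "twist": 0},
    {"fingers": 0, "linear": [-0.0049, 0, -0.009], "twist": 0},
    {"fingers": 0, "linear": [-0.0053, 0, -0.0088], "twist": 0},
  ],
)

```text
clock: 12.08
eef_pos: [510.6, 230.8, 198.2]
tool_rot: [-3.141, -0.002, -3.038]
force: [1.5, 1.3, -5.3]
width: 22.6
gripper_force: 58.9
```

Tracking well, with low forces.

Request:
drive_tool(
  motion=[
    {"fingers": 0, "linear": [-0.0057, 0, -0.0085], "twist": 0},
    {"fingers": 0, "linear": [-0.006, 0, -0.0083], "twist": 0},
    {"fingers": 0, "linear": [-0.0064, 0, -0.008], "twist": 0},
    {"fingers": 0, "linear": [-0.0067, 0, -0.0077], "twist": 0},
    {"fingers": 0, "linear": [-0.007, 0, -0.0074], "twist": 0},
  ],
)

```text
clock: 12.5
eef_pos: [541.4, 234.1, 237.6]
tool_rot: [-3.141, -0.004, -3.038]
force: [-0.6, 1.5, -4.7]
width: 22.8
gripper_force: 58.9
```

Request:
drive_tool(
  motion=[
    {"fingers": 0, "linear": [-0.0074, 0, -0.0071], "twist": 0},
    {"fingers": 0, "linear": [-0.0077, 0, -0.0068], "twist": 0},
    {"fingers": 0, "linear": [-0.008, 0, -0.0064], "twist": 0},
    {"fingers": 0, "linear": [-0.0082, 0, -0.0061], "twist": 0},
    {"fingers": 0, "linear": [-0.0085, 0, -0.0057], "twist": 0},
  ],
)

```text
clock: 12.92
eef_pos: [580.4, 238.4, 269.5]
tool_rot: [-3.141, -0.006, -3.038]
force: [-1.1, 0.3, -2.6]
width: 23.0
gripper_force: 58.8
```

Request:
drive_tool(
  motion=[
    {"fingers": 0, "linear": [0, 0, 0], "twist": 0},
    {"fingers": 0, "linear": [0, 0, 0], "twist": 0},
    {"fingers": 0, "linear": [0, 0, 0], "twist": 0},
    {"fingers": 0, "linear": [0, 0, 0], "twist": 0},
    {"fingers": 0, "linear": [0, 0, 0], "twist": 0},
  ],
)

```text
clock: 13.33
eef_pos: [581.5, 238.5, 270.1]
tool_rot: [3.141, -0.001, -3.038]
force: [-1.6, 2.1, -3.3]
width: 22.8
gripper_force: 59.0
```

```bash
python3 - <<'E'
from h import *
from cell import cams,monitor
d={n:cams.get_image(n) for n in("side","top")}
pickle.dump(d,open("d5.pkl","wb"))
s=monitor.read_state();print(s["eef_pos"],s["force"],s["clock"])
p=np.load("p.npy");e=s["eef_pos"];c,sn=np.cos(p[2]),np.sin(p[2])
ox=c*(e[0]-p[0])+sn*(e[1]-p[1]);print("angle",np.arctan2(e[2]+20-93,p[3]-ox),np.hypot(e[2]+20-93,p[3]-ox))
P=[(p[3]-r*np.cos(1.),y,93+r*np.sin(1.)) for r,y in((195,112),(195,-112),(235,0),(0,-112),(0,112))]
print((proj(d["side"],box2w(p,P))-[225,25]).round(1)*4)
cv2.imwrite("pics/g5.png",cv2.resize(d["side"]["color"][25:210,225:365],(560,740)[:2],interpolation=cv2.INTER_CUBIC)[:600])
E
```

```text
[581.87104942 238.51817891 270.32751844] [-1.08389134  2.01962202 -1.98996938] 13.4333
angle 0.9978077963634837 234.8341732230881
[[191.2 300.4]
 [382.4 401.6]
 [252.8 306.8]
 [489.6 576. ]
 [307.6 465.6]]
```

View pics/g5.png

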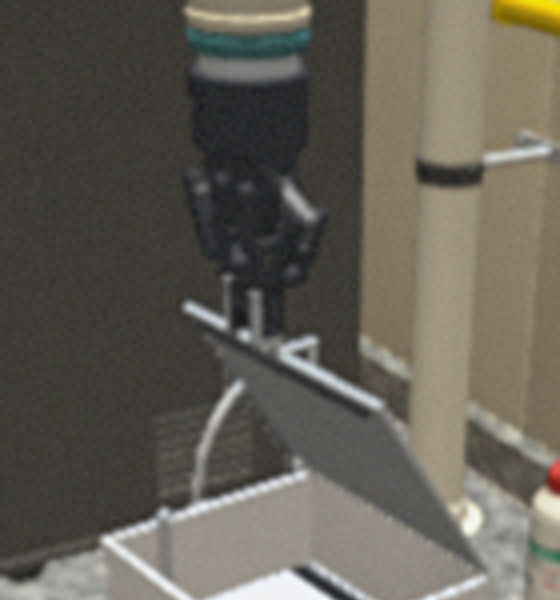

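g5.png: the flap is held up, with its corners at (187,303) and (383,403) against (191,300) and (382,402) predicted for 1.00 rad. The radius closes at 234.8 mm and it is still. Handing in.

```bash
python3 -c "
from cell import ctrl
print(ctrl.finish_job())"
```

```text
the job is handed in; nothing more can be done
None
```

I've handed the job in, though it returned no verdict: I drew the bolt 23 mm (by arm travel), held it about a second and let it home, and the gripper now holds the flap still at about 1.00 rad, my camera estimate of the pointer's angle.

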